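# Prove a taper-shank spindle end in the sprung test sleeve, then drift it loose

### The arm

A 7-joint arm with a two-finger parallel gripper is mounted at the origin on the work surface. World frame = base frame: x ahead of the robot, y to its left, z up, the work surface at z = 0. Lengths are in m, angles in rad, forces in N, time in s.
With the tool pointing down it reaches from about 0.4 to 0.85 m from the base axis. Payload 10.4 kg.
Tool frame: the origin (TCP) lies at the centre of the arm's flange, where the gripper is bolted on; the fingertips stand 182 mm ahead of it and the grasp point (between the pads) lies 164 mm ahead of it; z points along the fingers, y is the direction in which the jaws open and shut (so a half turn about z gives the same grasp; the last joint's range is limited). The gripper opens to 87 mm and grips with 3 to 60 N. Pads are 19 mm wide; open, the fingers measure 117 mm over their backs; the gripper's body (75 mm by 190 mm) begins 51 mm behind the grasp point.
Start: joints at [1.323, 0.332, -0.065, 1.46, 0.022, 1.35, -0.088], TCP at [0.139, -0.609, 0.405] pointing down, gripper open.
Joint ranges: [-2.6, 2.6], [-0.5, 2.12], [-1.47, 1.34], [0.16, 2.42], [-1.27, 4.41], [0.06, 2.06], [-2.6, 2.6]. Speed limits (rad/s): [2.22, 2.22, 2.79, 2.79, 3.14, 3.14, 3.14].

### API

Orientations are given as [roll, pitch, yaw] about the fixed x, y, z axes, in that order (R = Rz(yaw) Ry(pitch) Rx(roll)).
In Python, from cell import arm gives the robot as it stands. Calls block until the motion is done:
- arm.move_to(position, orientation): joint-space move of the TCP to a pose.
- arm.movel(position, frame=None, velocity=0.15): straight line of the TCP; frame=None keeps the orientation; velocity is the mean speed in m/s.
- arm.goto_joints(angles): joint-space move.
- arm.command_gripper(opening, newtons=None): opening from 0.0 (shut) to 1.0 (fully open); newtons is the grip in N (None keeps the last); returns when the fingers have stopped.
- arm.sleep(seconds).
- arm.solve_ik(position, orientation): joint angles nearest the present ones, or None.
- arm.read_camera(name): name is "side" or "top"; returns a dict with "img" (420x560x3 uint8, blue, green, red), "intrinsics" (3x3 intrinsics, pixels), "distortion" ([k1, k2, p1, p2, k3] as OpenCV has them; the pictures are not rectified), "R" (3x3) and "t" (3): a world point X has camera coordinates R X + t. Camera axes: x right, y down, z forward; pixel columns grow to the right and rows downward; lengths in m; the calibration is good to about 2 mm. A picture is of the moment at which its call begins. There is no depth.
A pose or a line that the arm cannot do raises arm.MotionError and nothing moves.
- arm.job_done(): hands the job in, once; it reports no verdict.
Readings, each from a call of its own:
- arm.get_time(): time.
- arm.get_joint_positions(): joint angles.
- arm.get_joint_vel(): joint speeds.
- arm.get_tau(): joint torques, N m.
- arm.get_tcp_pos(): TCP position.
- arm.get_ee_rot(): TCP orientation.
- arm.get_wrist_force(): force on the tool from outside, world axes, zero at the start.
- arm.get_moment(): the same for the moment, N m.
- arm.get_finger_gap(): opening from 0.0 (shut) to 1.0 (fully open).
Only numpy, scipy, OpenCV 4.12 (cv2) and the standard library are available. Lean on these libraries where they do the work, as an engineer would, in place of code of your own. Each camera call takes 0.05 s, during which the arm holds its last target. There are 200 camera calls.

### The job

Try the fit of the steel taper-shank spindle end: take it out of its wooden rest and seat it in the sprung test sleeve with a twisting push until its collar sits fully down on the rim, never bearing down so hard that the sleeve sinks more than 6 mm (a straight push without twisting does), and let go. Then slide the flat drift wedge through the sleeve's cross slot, under the shank, and drive it in by its butt until the spindle end is lifted about a centimetre and stands loose on the drift, without touching the spindle end while the drift is in the slot. Leave the drift there, hands off, and leave the oil can, pawl, mallet head and float where they are.

Things in the scene. Friction and masses are not known exactly. Their poses are not given: they have to be found in the camera images.
- arbor: steel spindle end, 0.3 kg, standing upright in the wooden rest. Origin on its axis at the underside of the collar; z up along the axis. Below the origin: a round tapered shank 60 mm long, 30 mm diameter under the collar and 16 mm at the flat tip. Above: round collar 48 mm diameter, 8 mm thick, then a square head 26 x 26 mm, 40 mm tall (z 8 to 48 mm, its flats square to x and y), to be gripped by.
- rest: fixed pale wooden block 90 x 90 x 75 mm with a 36 mm round through hole in its middle; the spindle end hangs in it by its collar on the top face. Origin at the centre of its underside.
- sleeve (a joint): how far the sprung sleeve is pressed down on its spring (m): 0 at rest, 4000 N/m (16 N presses it 4 mm), must stay below 6.2 mm (25 N); hard end at 8 mm.
- mouth (a point): centre of the mouth of the test sleeve, on its rim, 102 mm above the work surface at rest (goes down with the sleeve). The sleeve is a dark steel block 70 x 70 mm, its square mouth 34 x 34 mm, on a fixed foot 120 x 100 x 12 mm. z up; x runs along the cross slot, which is open at both ends.
- slot (a point): centre of the floor of the cross slot, on the sleeve's axis, 28 mm above the work surface, axes as mouth. The slot is 22 mm wide, 32 mm high over the floor, 70 mm long along x, level and open at both ends. The tip of the seated shank (16 mm diameter) is 14 mm above the floor. The slot and the tip are oiled.
- drift: dark steel flat drift wedge, 0.26 kg, 190 x 14 mm, standing on its narrow flat underside on the work surface. Origin on the underside, 105 mm from the nose, near the balance point; -x points to the nose, +x to the butt, y is the thickness, z up. It is 8 mm high at the nose, rises evenly to 28 mm at 80 mm from the nose, and stays 28 mm high from there to the butt.
- nose (a point): the drift's nose end, on its underside. The seated shank's tip meets the ramp when the nose is 16 mm past the sleeve's axis, then rises 1 mm for each 4 mm of travel; that takes 15 to 24 N of push at first.
- ramp (a point): point on the drift's underside 60 mm behind the nose; when it is on the sleeve's axis the spindle end is lifted 11 mm.
- butt (a point): middle of the drift's height in its butt part, 150 mm behind the nose, 40 mm before the butt end: a place to grip and push it by.
- oil_can: squat copper oil can with a thin spout, 68 mm diameter, 80 mm high; origin under its centre. Leave alone.
- pawl: grey cast iron pawl lying flat, 95 mm long, 18 mm thick; origin under its round end. Leave alone.
- mallet_head: amber-stained wooden mallet head 90 x 50 x 50 mm; origin under its centre. Leave alone.
- tally_float: yellow plastic tally float, 60 mm diameter, 46 mm high; origin under its centre. Leave alone.
- jaws (a point): on the sleeve's axis, 22 mm below the mouth: four sprung brass jaws bite on the taper over the last 10 mm before the collar lands. There a straight push takes about 30 N near the end; turning the spindle end about its axis while pushing (about 1 rad over the last 5 mm) takes half of that or less. It then holds by itself, against a pull of about 20 N, until lifted 10 mm.
Mind the look-alikes: they are no part of the job. What is shaped like the drift but orange is not meant. Several things have the shape of the arbor; the one meant has the colours described above.

How it is judged:
By the outcome, as a careful person would: the job done as asked, in the order asked, and still so for the second after the job is handed in, with the robot touching nothing.
It also fails if it takes over 72 s, if anything falls off the work surface, if the arm or the gripper's body presses on something with over 40 N, if the wrist force passes 120 N, or if a joint passes its speed limit or range.

## Working session

There is one attempt and no reset: what is moved stays moved. The work goes in short steps, each a Python script; the robot and the scene stay as the last script left them, time stands still between calls to the robot, and variables do not carry over. Pictures are saved under pics/ and viewed, about 8 in all and at most 12, crops included, and the job is handed in when it is done.

```bash
ls; mkdir -p pics
python3 - <<'E'
from cell import arm
import cv2,numpy as np
for n in("side","top"):
    c=arm.read_camera(n); cv2.imwrite(f"pics/{n}0.png",c["img"])
    np.savez(f"pics/{n}.npz",**{k:np.array(v) for k,v in c.items() if k!="img"})
    R=np.array(c["R"]);print(n,np.round(-R.T@np.array(c["t"]),3),np.round(R,2).tolist(),np.round(c["intrinsics"],1).tolist(),c["distortion"])
print(arm.get_time(),arm.get_tcp_pos(),arm.get_ee_rot())
E
```

```text
pics
side [-0.179  0.69   0.855] [[-0.7, -0.71, -0.01], [-0.45, 0.44, -0.78], [0.56, -0.54, -0.63]] [[504.7, 0.0, 284.5], [0.0, 504.7, 214.5], [0.0, 0.0, 1.0]] [0.00897105 0.         0.         0.         0.        ]
top [ 0.443 -0.009  1.217] [[0.01, -1.0, -0.01], [-1.0, -0.01, -0.04], [0.04, 0.01, -1.0]] [[408.6, 0.0, 280.5], [0.0, 408.6, 208.5], [0.0, 0.0, 1.0]] [-0.11515965  0.          0.          0.          0.        ]
0.1 [ 0.13931817 -0.609155    0.40404265] [-3.14035095e+00  4.58688253e-05  2.24879040e-01]
```

View pics/top0.png

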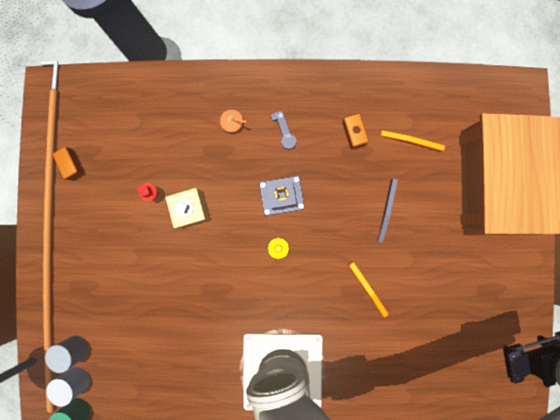

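View pics/side0.png

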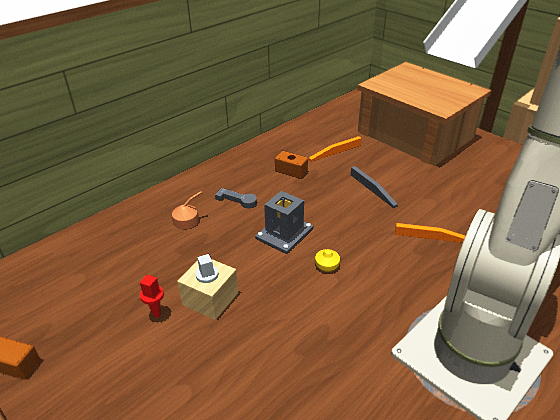

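The top view shows the rest at about (185,209), the sleeve at (282,195) and the dark drift at (388,210). The orange drifts and the red arbor are decoys. I'll zoom in next.

Run:
```python
import cv2,numpy as np
t=cv2.imread("pics/top0.png");s=cv2.imread("pics/side0.png")
def c(im,x,y,w,h):return cv2.resize(im[y:y+h,x:x+w],(400,300),interpolation=cv2.INTER_CUBIC)
cv2.imwrite("pics/z0.png",np.vstack([np.hstack([c(t,155,180,60,45),c(t,250,170,66,50)]),np.hstack([c(s,165,247,88,66),c(s,240,185,88,66)])]))
```

```text
(no output)
```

View pics/z0.png

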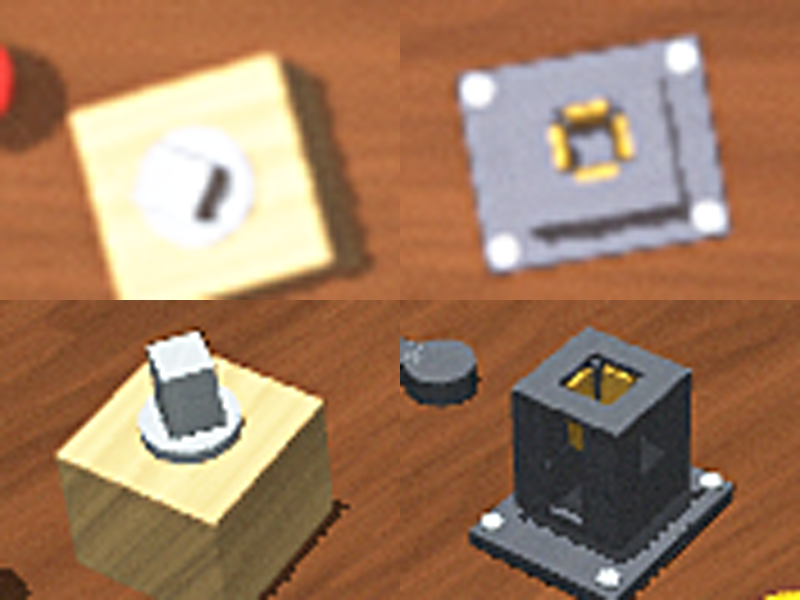

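The slot opens on the sleeve's ±y faces, and the white-grey spindle end stands upright in the rest. Now I'll measure everything with masks and rays.

```bash
cat > h.py <<'E'
import cv2,numpy as np
def cam(n):return np.load(f"pics/{n}.npz")
def ray(n,p,z):
    c=cam(n);u=cv2.undistortPoints(np.array(p,float).reshape(-1,1,2),c["intrinsics"],c["distortion"])[:,0]
    R,t=c["R"],c["t"];o=-R.T@t;d=np.c_[u,np.ones(len(u))]@R
    return o+d*((np.asarray(z)-o[2])/d[:,2])[:,None]
def box(m):
    cs,_=cv2.findContours(m.astype(np.uint8),cv2.RETR_EXTERNAL,cv2.CHAIN_APPROX_NONE)
    k=max(cs,key=cv2.contourArea);return k,cv2.minAreaRect(k)
def rect(n,im,lo,hi,roi,z,rgb=False):
    "world min-area rectangle of the largest blob of an HSV mask within roi"
    x,y,w,h=roi;m=cv2.inRange(cv2.cvtColor(im[y:y+h,x:x+w],cv2.COLOR_BGR2HSV),lo,hi)
    m=cv2.morphologyEx(m,cv2.MORPH_CLOSE,np.ones((3,3)))
    k,_=box(m>0);P=ray(n,k[:,0]+[x,y],z)[:,:2]
    r=cv2.minAreaRect((P*1000).astype(np.float32));return np.array(r[0])/1000,np.array(r[1]),r[2],P
E
python3 - <<'E'
from h import *
t=cv2.imread("pics/top0.png");s=cv2.imread("pics/side0.png")
f=lambda a:np.round(a,4).tolist()
r=rect("top",t,(15,40,120),(35,200,255),(150,175,65,65),.075);print("rest",f(r[0]),r[1],r[2])
# foot bolts (white) in top view
hsv=cv2.cvtColor(t,cv2.COLOR_BGR2HSV)
m=cv2.inRange(hsv[170:220,250:316],(0,0,215),(180,60,255));n,_,st,ce=cv2.connectedComponentsWithStats(m)
i=st[1:,4]>3;B=ray("top",ce[1:][i]+[250,170],.014)[:,:2];print("bolts",f(B),"mean",f(B.mean(0)))
m=cv2.inRange(hsv[170:220,250:316],(20,100,100),(35,255,255));ys,xs=np.nonzero(m);P=np.c_[xs,ys]+[250,170]
k=cv2.minAreaRect(P.astype(np.float32));print("gold px",k,f(ray("top",[k[0]],.095)))
q=np.array([(590,328),(692,370),(612,433),(513,388)],float);Q=np.c_[240+q[:,0]*.22,185+(q[:,1]-300)*.22]-.4
Q=ray("side",Q,.102)[:,:2];print("rim side",f(Q),f(Q.mean(0)),[round(float(np.hypot(*(Q[i]-Q[i-1]))),4) for i in range(4)])
q=np.array([(147,347),(197,333),(218,368),(163,378)],float);Q=np.c_[165+q[:,0]*.22,247+(q[:,1]-300)*.22]-.4
Q=ray("side",Q,.123)[:,:2];e=[Q[i]-Q[i-1] for i in range(4)];print("head side",f(Q),f(Q.mean(0)),[(round(float(np.hypot(*v)),4),round(np.degrees(np.arctan2(v[1],v[0]))%90,1)) for v in e])
q=np.array([(140,427),(243,423)],float)
# collar white disc in top
m=cv2.inRange(hsv[185:230,165:205],(0,0,200),(180,40,255));k,_=box(m>0);print("white top",f(ray("top",[np.array(cv2.minEnclosingCircle(k)[0])+[165,185]],.083)),cv2.minEnclosingCircle(k))
# drift
x,y=370,170;h=hsv[y:250,x:410];m=cv2.inRange(h,(100,20,50),(140,140,200));k,_=box(m>0);P=ray("top",k[:,0]+[x,y],.02)[:,:2]
r=cv2.minAreaRect((P*1000).astype(np.float32));print("drift",r,np.round(cv2.boxPoints(r)))
c=lambda im,x,y,w,h:cv2.resize(im[y:y+h,x:x+w],(400,400),interpolation=cv2.INTER_CUBIC)
cv2.imwrite("pics/z1.png",np.hstack([c(t,350,170,76,76),c(s,340,155,66,66)]))
E
```

```text
rest [0.4851, 0.2764] [96.10601044 97.3571167 ] 16.740747451782227
bolts [[0.5747, -0.0372], [0.5574, 0.062], [0.4958, -0.0513], [0.4787, 0.0481]] mean [0.5266, 0.0054]
gold px ((281.0, 193.00001525878906), (11.641709327697754, 11.64171028137207), 75.96376037597656) [[0.5268, 0.0053, 0.095]]
rim side [[0.4075, -0.1786], [0.3448, -0.1872], [0.3417, -0.1133], [0.4027, -0.1064]] [0.3742, -0.1464] [0.0724, 0.0633, 0.074, 0.0614]
head side [[0.4994, 0.2869], [0.4907, 0.2648], [0.4655, 0.2722], [0.4779, 0.294]] [0.4834, 0.2795] [(0.0227, np.float64(71.8)), (0.0238, np.float64(68.4)), (0.0263, np.float64(73.5)), (0.0251, np.float64(60.2))]
white top [[0.4844, 0.2756, 0.083]] ((19.59756088256836, 22.829267501831055), 20.156702041625977)
drift ((484.63775634765625, -308.4939880371094), (14.5281343460083, 183.56906127929688), 76.9337387084961) [[ 394. -295.]
 [ 572. -336.]
 [ 576. -322.]
 [ 397. -281.]]
```

View pics/z1.png

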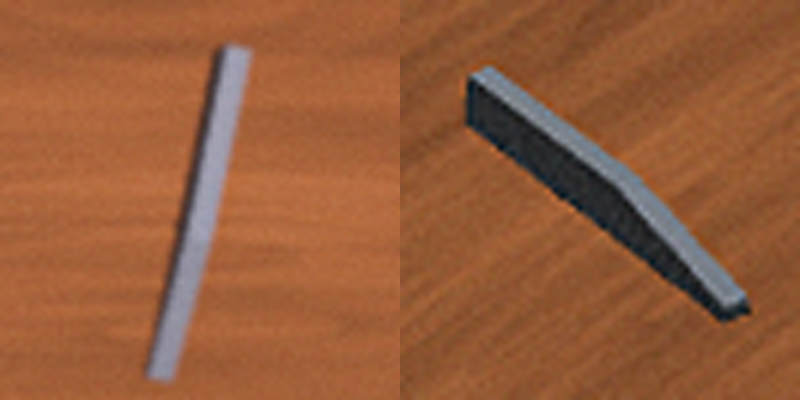

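The drift's butt is at its far (+x) end and its nose at the near end. Now an IK feasibility check, and a fix for my crop-offset slip in the rim check.

Run:
```python
from h import *
from cell import arm
q=np.array([(590,328),(692,370),(612,433),(513,388)],float);Q=np.c_[240+(q[:,0]-400)*.22,185+(q[:,1]-300)*.22]-.4
Q=ray("side",Q,.102)[:,:2];print("rim side",np.round(Q.mean(0),4),[(round(float(np.hypot(*(v))),4),round(np.degrees(np.arctan2(v[1],v[0]))%90,1)) for v in [Q[i]-Q[i-1] for i in range(4)]])
D=np.radians
def t(n,p,y):
    j=arm.solve_ik(p,[np.pi,0,D(y)]);print(n,y,None if j is None else np.round(j,2))
for y in(-112,-22,68,158):t("rest",[.4845,.2765,.269],y)
for y in(-158,-112,-90,-68,-22,0,22,68,112,158):t("sleeve",[.5267,.0054,.296],y)
for y in(-12,168):t("drift",[.538,-.32,.19],y)
for y in(-80,100):t("ins",[.5267+.171*.19,.0054-.985*.19,.22],y);t("end",[.5267+.171*.09,.0054-.985*.09,.22],y)
```

```text
rim side [0.5258 0.0064] [(0.0679, np.float64(8.4)), (0.0677, np.float64(10.6)), (0.0694, np.float64(6.8)), (0.0657, np.float64(9.4))]
rest -112 [ 0.35  0.65 -1.24  1.75  0.65  1.23  1.69]
rest -22 [-0.89  0.31  0.34  1.82 -0.12  1.04 -2.46]
rest 68 [ 0.28  0.56 -1.11  1.75  0.54  1.17 -1.37]
rest 158 [ 0.37  0.67 -1.27  1.75  0.68  1.25  0.1 ]
sleeve -158 [ 0.91  0.5  -1.23  1.81  0.51  1.2   1.48]
sleeve -112 [ 0.91  0.5  -1.23  1.81  0.51  1.2   2.28]
sleeve -90 [ 0.99  0.62 -1.38  1.8   0.64  1.27  2.57]
sleeve -68 [-1.07  0.4   1.18  1.9  -0.41  1.12 -2.49]
sleeve -22 [ 0.65  0.33 -0.87  1.82  0.27  1.12 -2.26]
sleeve 0 [ 0.69  0.34 -0.91  1.82  0.29  1.13 -1.89]
sleeve 22 [ 0.72  0.36 -0.95  1.81  0.32  1.14 -1.53]
sleeve 68 [ 0.74  0.37 -0.98  1.81  0.33  1.14 -0.73]
sleeve 112 [ 0.75  0.37 -0.99  1.81  0.34  1.14  0.03]
sleeve 158 [ 0.76  0.38 -1.01  1.81  0.35  1.15  0.83]
drift -12 [ 0.7   0.55 -0.3   1.65  0.19  0.97 -1.45]
drift 168 [ 0.91  0.61 -0.58  1.64  0.38  1.01  1.56]
ins -80 [-0.61  0.75  1.16  1.8  -0.76  1.13 -2.15]
end -80 [-0.83  0.65  1.16  1.9  -0.69  1.06 -2.34]
ins 100 [ 0.75  0.51 -0.64  1.73  0.35  1.03  0.16]
end 100 [ 0.67  0.45 -0.72  1.83  0.35  1.   -0.02]
```

```bash
cat >> h.py <<'E'
from cell import arm
def down(y):return [np.pi,0,np.radians(y)]
def st(n=""):print(n,round(arm.get_time(),2),np.round(arm.get_tcp_pos(),4),"gap mm",round(arm.get_finger_gap()*87,1),"F",np.round(arm.get_wrist_force(),1),"M",np.round(arm.get_moment(),2),"j7",round(arm.get_joint_positions()[6],2))
E
python3 - <<'E'
from h import *
X,Y=.4845,.2765
arm.move_to([X,Y,.34],down(68));st("hover")
arm.movel([X,Y,.271]);st("low")
arm.command_gripper(.2,8);st("grip1")
arm.command_gripper(.75)
arm.movel([X,Y,.315],velocity=.2)
arm.move_to([X,Y,.315],down(158))
arm.movel([X,Y,.269]);arm.command_gripper(.2,60);st("grip2")
for n in("top","side"):cv2.imwrite(f"pics/{n}1.png",arm.read_camera(n)["img"])
E
python3 -c "
import cv2;import numpy as np
a=cv2.imread('pics/side1.png')[180:330,100:300];cv2.imwrite('pics/g1.png',cv2.resize(a,(800,600)))"
```

```text
hover 3.42 [0.485  0.2758 0.3399] gap mm 87.0 F [-0.   0.9  0. ] M [-0.05 -0.05  0.04] j7 -1.26
low 4.03 [0.4847 0.2767 0.2716] gap mm 87.0 F [ 0.8  0.2 -0.5] M [-0.03 -0.12 -0.03] j7 -1.32
grip1 5.05 [0.4845 0.2765 0.271 ] gap mm 26.0 F [ 0.3 -0.4  0.1] M [-0.01 -0.07 -0.04] j7 -1.32
grip2 8.82 [0.4846 0.2766 0.2691] gap mm 25.6 F [0.8 0.7 1.7] M [ 0.14 -0.14  0.  ] j7 0.1
```

View pics/g1.png

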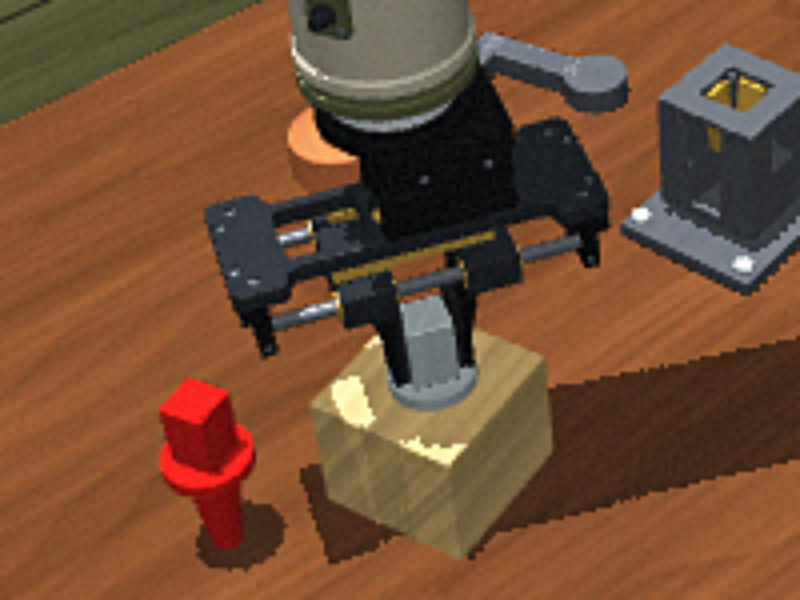

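```bash
python3 - <<'E'
from h import *
X,Y=.4845,.2765
arm.movel([X,Y,.375],velocity=.2);st("lift")
X,Y=.5265,.0056
arm.move_to([X,Y,.375],down(158));st("over")
arm.movel([X,Y,.32],velocity=.1);arm.sleep(.2);st("in")
arm.movel([X,Y,.309],velocity=.04);arm.sleep(.2);st("above jaws")
cv2.imwrite("pics/side2.png",arm.read_camera("side")["img"])
E
python3 -c "
import cv2
a=cv2.imread('pics/side2.png')[110:260,200:400];cv2.imwrite('pics/g2.png',cv2.resize(a,(800,600)))"
```

```text
lift 9.61 [0.4844 0.276  0.3737] gap mm 25.4 F [ 0.1  0.5 -3.3] M [ 0.03 -0.15 -0.03] j7 0.18
over 10.68 [0.5263 0.0071 0.3749] gap mm 25.3 F [-0.3 -0.2 -3.3] M [ 0.14 -0.11  0.01] j7 0.73
in 11.57 [0.5267 0.0056 0.3205] gap mm 25.3 F [-0.3 -0.5 -3.2] M [ 0.06 -0.18  0.03] j7 0.69
above jaws 12.2 [0.5264 0.0057 0.309 ] gap mm 25.4 F [-0.6  0.4 -3.5] M [ 0.32 -0.05  0.04] j7 0.68
```

View pics/g2.png

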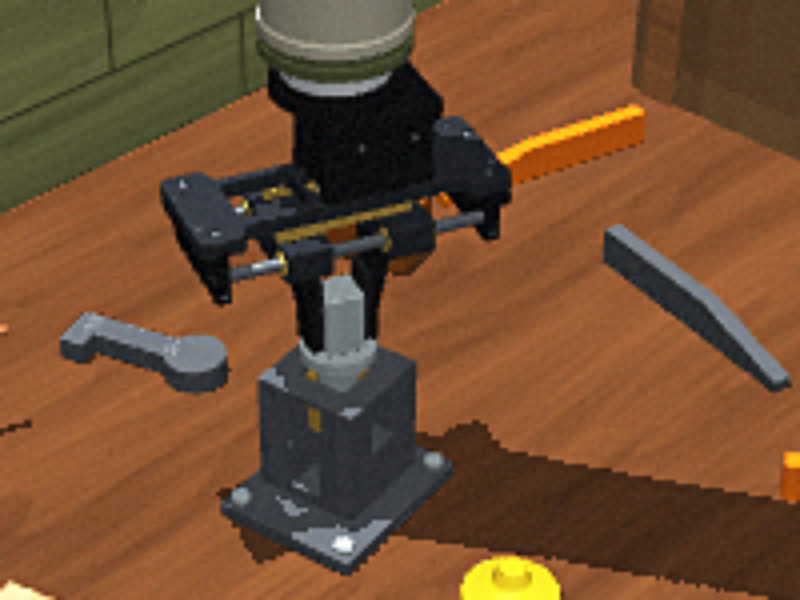

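Run:
```python
from h import *
X,Y=.5265,.0056
y=158;z=.309;peak=0
while z>.2925:
    z-=.0012;y-=11
    arm.movel([X,Y,z],down(y),velocity=.006)
    f=arm.get_wrist_force();p=f[2]+3.3
    print(round(arm.get_time(),2),round((arm.get_tcp_pos()[2]-.1941)*1e3,2),y,"push",round(p,1),np.round(f[:2],1))
    if p>18:break
st()
```

```text
12.6 113.85 147 push 0.7 [-0.1  2.1]
12.95 112.55 136 push 0.7 [0.3 1.1]
13.3 111.36 125 push 2.5 [-0.4  1.4]
13.65 110.15 114 push 1.3 [-0.9  1.8]
14.0 108.95 103 push 1.5 [-1.3  2.9]
14.35 107.75 92 push 4.9 [-2.7  2.1]
14.7 106.53 81 push 6.2 [-3.1  3.3]
15.05 105.38 70 push 7.1 [-3.9  2.9]
15.4 104.23 59 push 7.2 [-4.1  3.5]
15.75 103.1 48 push 9.3 [-6.   2.2]
16.1 102.01 37 push 10.2 [-5.7  3.8]
16.45 100.9 26 push 11.8 [-6.7  3.5]
16.8 99.79 15 push 12.6 [-7.5  4.4]
17.15 98.69 4 push 13.8 [-7.3  4.9]
 17.15 [0.5264 0.0063 0.2928] gap mm 25.8 F [-7.3  4.9 10.5] M [ 1.1   1.81 -0.13] j7 -1.78
```

```bash
python3 - <<'E'
from h import *
X,Y=.5265,.0056;y=4;z=.2922
for i in range(3):
    z-=.0005;y-=10;X-=.0003;Y+=.0002
    arm.movel([X,Y,z],down(y),velocity=.004)
    f=arm.get_wrist_force();p=f[2]+3.3
    c=(arm.get_tcp_pos()[2]-.1941)*1e3
    print(round(arm.get_time(),2),round(c,2),y,"push",round(p,1),"gap",round(c+p/4-102,2),np.round(f[:2],1))
    if p>18.5:break
arm.sleep(.2);st()
cv2.imwrite("pics/side3.png",arm.read_camera("side")["img"])
E
python3 -c "
import cv2
a=cv2.imread('pics/side3.png')[150:240,230:350];cv2.imwrite('pics/g3.png',cv2.resize(a,(800,600)))"
```

```text
17.48 98.38 -6 push 14.0 gap -0.11 [-7.9  3.9]
17.8 98.09 -16 push 15.8 gap 0.04 [-7.1  4. ]
18.12 97.8 -26 push 16.9 gap 0.02 [-6.9  2.8]
 18.32 [0.5259 0.0067 0.2919] gap mm 24.9 F [-6.8  3.7 14.2] M [ 0.86  1.63 -0.22] j7 -2.28
```

View pics/g3.png

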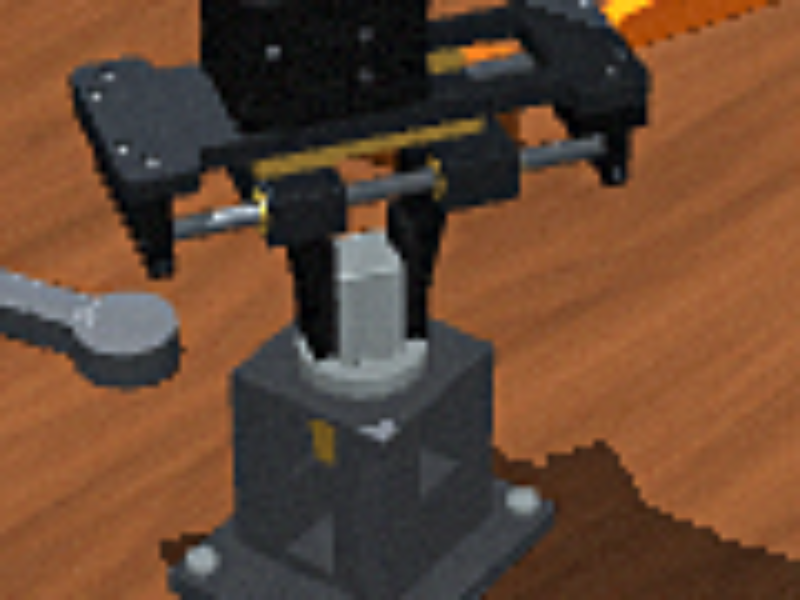

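Slope and gap both say the collar is landed (gap of about 0, peak push of about 17 N, so about 4.2 mm). I'll unload, release and go to the drift.

```bash
python3 - <<'E'
from h import *
arm.movel([.5262,.0063,.2955],velocity=.02);arm.sleep(.2);st("unloaded")
arm.command_gripper(1.0);st("open")
p=arm.get_tcp_pos()
arm.movel([p[0],p[1],.375],velocity=.15);st("up")
arm.move_to([.538,-.32,.26],down(168));arm.sleep(.1);st("over drift")
for n in("side","top"):cv2.imwrite(f"pics/{n}4.png",arm.read_camera(n)["img"])
E
python3 - <<'E'
import cv2,numpy as np
a=cv2.imread('pics/side4.png');b=cv2.imread('pics/top4.png')
cv2.imwrite('pics/g4.png',np.hstack([cv2.resize(a[165:255,240:330],(400,400)),cv2.resize(b[150:250,340:440],(400,400))]))
E
```

```text
unloaded 18.97 [0.5261 0.0066 0.2953] gap mm 25.3 F [-2.9  5.   0.3] M [ 1.05  0.63 -0.  ] j7 -2.28
open 20.18 [0.5262 0.0063 0.2955] gap mm 86.8 F [ 0.9 -0.2 -0.4] M [0.07 0.07 0.  ] j7 -2.28
up 20.86 [0.526  0.0062 0.3742] gap mm 86.9 F [-0.1 -0.  -0.7] M [ 0.05  0.06 -0.04] j7 -2.23
over drift 23.93 [ 0.5381 -0.3197  0.2601] gap mm 86.7 F [-0.5  1.   0.2] M [ 0.06 -0.17  0.03] j7 1.31
```

View pics/g4.png

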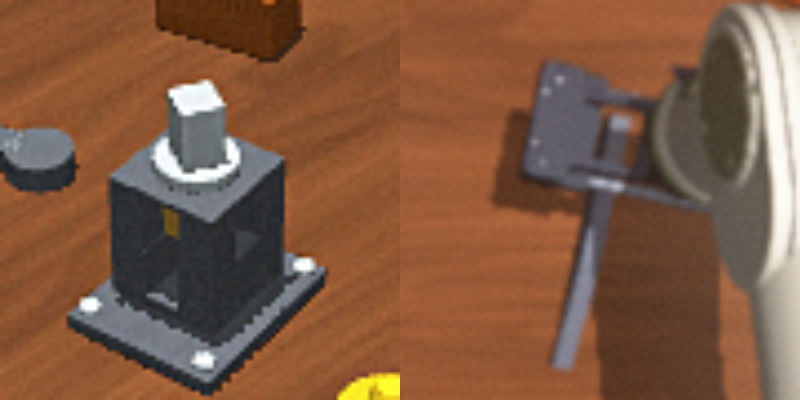

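Collar down on the rim and sleeve back up. Next: grasp the drift and take it to the pre-insertion pose.

Run:
```python
from h import *
arm.movel([.538,-.32,.186],velocity=.12);st("low")
arm.command_gripper(0.05,60);st("grip")
arm.movel([.538,-.32,.25],velocity=.15);st("lift")
d=np.array([.171,-.985]);A=np.array([.5266,.006])
p=A+d*.205
arm.move_to([*p,.25],down(99.8));arm.movel([*p,.217]);arm.sleep(.2);st("pre")
for n in("side","top"):cv2.imwrite(f"pics/{n}5.png",arm.read_camera(n)["img"])
a=cv2.imread('pics/side5.png');b=cv2.imread('pics/top5.png')
cv2.imwrite('pics/g5.png',np.hstack([cv2.resize(a[140:260,240:360],(400,400),interpolation=2),cv2.resize(b[160:240,260:340],(400,400),interpolation=2)]))
```

```text
low 24.8 [ 0.5383 -0.3199  0.1864] gap mm 86.9 F [ 0.5 -0.2  0.8] M [ 0.05 -0.16 -0.  ] j7 1.28
grip 25.98 [ 0.538  -0.3199  0.186 ] gap mm 13.6 F [0.3 1.5 0.4] M [ 0.23 -0.19  0.04] j7 1.28
lift 26.55 [ 0.5377 -0.3202  0.2494] gap mm 14.0 F [ 0.8  0.  -2.4] M [ 0.1  -0.22  0.03] j7 1.31
pre 28.31 [ 0.562  -0.196   0.2179] gap mm 13.6 F [-0.7  0.5 -1.7] M [-0.09 -0.1   0.02] j7 -0.02
```

View pics/g5.png

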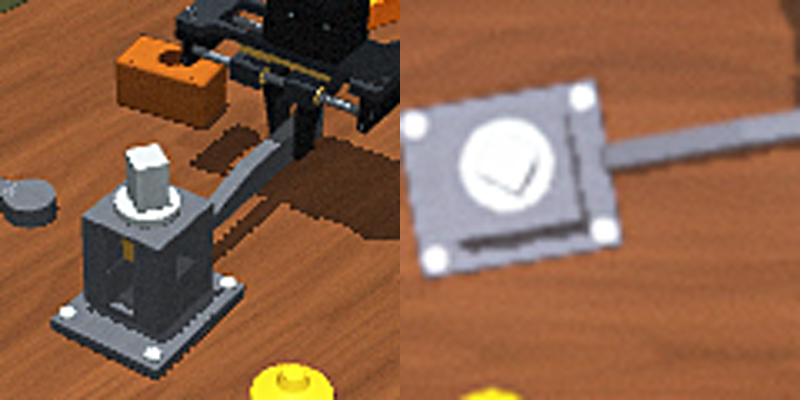

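Run:
```python
from h import *
b=cv2.imread('pics/top5.png');h=cv2.cvtColor(b,cv2.COLOR_BGR2HSV)
x0,y0=303,170;m=cv2.inRange(h[y0:205,x0:345],(100,15,60),(140,140,220))
P=[]
for c in range(m.shape[1]):
    r=np.nonzero(m[:,c])[0]
    if 3<len(r)<12:P.append((c+x0,r.mean()+y0))
P=np.array(P);print(np.round(P[[0,1,5,15,25,-1]],1).tolist())
W=ray("top",P,.038)
d=np.array([.171,-.985]);d/=np.linalg.norm(d);n=np.array([-d[1],d[0]]);A=np.array([.5266,.006])
s=(W[:,:2]-A)@d;z=.038+.25*np.clip(s-s.min(),0,.08)
for _ in range(2):
    W=np.array([ray("top",[p],zz)[0] for p,zz in zip(P,z)])
s=(W[:,:2]-A)@d;l=(W[:,:2]-A)@n
f=np.polyfit(s,l,1);print("nose s",s.min(),"drift slope deg",np.degrees(np.arctan(f[0])),"lat at nose",np.polyval(f,s.min()),"lat at axis",np.polyval(f,0),"resid",np.std(l-np.polyval(f,s)))
print("nose edge",ray("top",[(301.6,191.4)],.038),(ray("top",[(301.6,191.4)],.038)[0,:2]-A)@np.c_[d,n])
```

```text
[[303.0, 193.2], [304.0, 190.5], [308.0, 189.5], [318.0, 188.0], [328.0, 186.0], [343.0, 175.2]]
nose s 0.06338969069477407 drift slope deg 3.6309187707327637 lat at nose -0.002508995707704211 lat at axis -0.006531480829996139 resid 0.004238240927539781
nose edge [[ 0.53613351 -0.05350671  0.038     ]] [ 0.06026043 -0.00078535]
```

Run:
```python
from h import *
b=cv2.imread('pics/top5.png');h=cv2.cvtColor(b,cv2.COLOR_BGR2HSV)
x0,y0=306,170;m=cv2.inRange(h[y0:205,x0:331],(100,15,60),(140,140,220))
P=np.array([(c+x0,np.nonzero(m[:,c])[0].mean()+y0) for c in range(m.shape[1])])
d=np.array([.171,-.985]);d/=np.linalg.norm(d);n=np.array([-d[1],d[0]]);A=np.array([.5266,.006])
s=(ray("top",P,.04)[:,:2]-A)@d
W=ray("top",P,.038+.25*np.clip(s-.06,0,.08))[:,:2]-A
s,l=W@d,W@n;f=np.polyfit(s,l,1);nl=np.polyval(f,.06)
print("slope deg",np.degrees(f[0]),"lat nose mm",nl*1e3,"lat grip",np.polyval(f,.205)*1e3,"res",np.std(l-np.polyval(f,s))*1e3)
if abs(nl)<.003 and abs(f[0])<.03:
    for u in(.19,.18,.17,.16,.15):
        arm.movel([*(A+d*u-n*nl*.5),.2155],velocity=.06)
        F=np.array(arm.get_wrist_force());print(u,np.round(arm.get_tcp_pos(),4),"along",round(F[:2]@d,1),"lat",round(F[:2]@n,1),"z",round(F[2],1))
        if abs(F[:2]@d)>6 or abs(F[:2]@n)>8 or abs(F[2]+2)>7:break
    arm.sleep(.1);st()
    for k in("side","top"):cv2.imwrite(f"pics/{k}6.png",arm.read_camera(k)["img"])
    a=cv2.imread('pics/side6.png');b=cv2.imread('pics/top6.png')
    cv2.imwrite('pics/g6.png',np.hstack([cv2.resize(a[150:260,235:345],(400,400),interpolation=2),cv2.resize(b[160:240,260:340],(400,400),interpolation=2)]))
```

```text
slope deg -0.3390613550820175 lat nose mm 0.5126412746532636 lat grip -0.3454305921526845 res 0.5684772461292912
0.19 [ 0.5588 -0.1806  0.2156] along 0.8 lat 0.7 z -2.2
0.18 [ 0.5571 -0.1708  0.2156] along 1.1 lat -0.8 z -2.6
0.17 [ 0.5554 -0.161   0.2156] along -0.2 lat -0.2 z -2.9
0.16 [ 0.5537 -0.1511  0.2156] along 0.4 lat 0.6 z -3.1
0.15 [ 0.552  -0.1413  0.2156] along -0.3 lat 0.5 z -2.4
 30.18 [ 0.552  -0.1419  0.2155] gap mm 13.4 F [-0.3 -0.2 -2.1] M [-0.13 -0.13 -0.  ] j7 -0.11
```

In the slot with no contact. Push on, find the ramp contact by force, then travel 43 mm further.

Run:
```python
from h import *
d=np.array([.171,-.985]);d/=np.linalg.norm(d);n=np.array([-d[1],d[0]]);A=np.array([.5266,.006])
arm.movel([*(A+d*.148-n*.00025),.2142],velocity=.03);arm.sleep(.1);st("floor")
u=.148;uc=None;end=.086
while u>end:
    u-=.003;arm.movel([*(A+d*u-n*.00025),.2142],velocity=.03)
    F=np.array(arm.get_wrist_force());a=(np.array(arm.get_tcp_pos()[:2])-A)@d
    print(round(arm.get_time(),1),round(u,4),"act",round(a,4),"along",round(F[:2]@d,1),"lat",round(F[:2]@n,1),"z",round(F[2],1),"gap",round(arm.get_finger_gap()*87,1))
    if uc is None and F[:2]@d>5:uc=a;end=a-.043;print("contact",a)
    if np.linalg.norm(F)>50:break
st()
for k in("side","top"):cv2.imwrite(f"pics/{k}7.png",arm.read_camera(k)["img"])
a=cv2.imread('pics/side7.png');b=cv2.imread('pics/top7.png')
cv2.imwrite('pics/g7.png',np.hstack([cv2.resize(a[150:260,235:345],(400,400),interpolation=2),cv2.resize(b[160:240,260:340],(400,400),interpolation=2)]))
```

```text
floor 30.62 [ 0.5517 -0.1399  0.2142] gap mm 13.5 F [ 0.8 -1.  -2.7] M [-0.14 -0.14  0.04] j7 -0.11
30.9 0.145 act 0.1447 along -0.0 lat -0.2 z -2.5 gap 13.5
31.1 0.142 act 0.1417 along -0.5 lat -0.3 z -2.2 gap 13.3
31.4 0.139 act 0.1387 along 0.4 lat -0.1 z -2.9 gap 13.5
31.6 0.136 act 0.1357 along -0.1 lat 0.2 z -2.6 gap 14.0
31.9 0.133 act 0.1328 along -0.1 lat -0.0 z -4.2 gap 13.3
32.1 0.13 act 0.1309 along 5.5 lat -0.4 z -3.7 gap 13.8
contact 0.1308586078557828
32.4 0.127 act 0.129 along 8.8 lat -0.2 z -3.5 gap 13.5
32.6 0.124 act 0.1268 along 12.7 lat 0.1 z -3.6 gap 13.5
32.9 0.121 act 0.1244 along 14.6 lat -0.6 z -3.2 gap 13.5
33.1 0.118 act 0.1214 along 15.0 lat -0.1 z -4.1 gap 13.4
33.4 0.115 act 0.118 along 12.2 lat -0.3 z -4.5 gap 13.3
33.6 0.112 act 0.1146 along 11.6 lat 0.2 z -4.4 gap 13.7
33.9 0.109 act 0.111 along 8.9 lat -0.5 z -4.5 gap 13.8
34.1 0.106 act 0.1074 along 6.8 lat -0.4 z -4.3 gap 13.9
34.4 0.103 act 0.1038 along 5.9 lat -0.7 z -4.4 gap 13.8
34.6 0.1 act 0.1003 along 3.2 lat 0.0 z -4.0 gap 13.5
34.9 0.097 act 0.0967 along 1.1 lat 0.6 z -4.4 gap 13.8
35.1 0.094 act 0.0935 along 0.7 lat -0.1 z -5.2 gap 13.7
35.4 0.091 act 0.0906 along 1.1 lat -0.6 z -5.8 gap 13.7
35.6 0.088 act 0.0876 along 1.8 lat 0.4 z -4.7 gap 13.7
35.9 0.085 act 0.0846 along -0.1 lat 0.4 z -4.6 gap 13.4
 35.88 [ 0.5408 -0.0774  0.2142] gap mm 13.4 F [ 0.4  0.1 -4.6] M [-0.38 -0.2  -0.  ] j7 -0.22
```

View pics/g7.png

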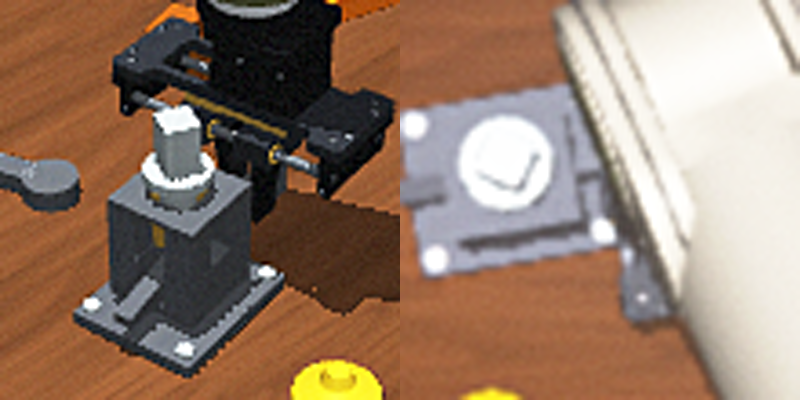

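Spindle end is up, push has fallen to ~0 (loose), nose protrudes on the far side. Release and check.

Run:
```python
from h import *
arm.command_gripper(.6);arm.sleep(.2);st("open")
p=arm.get_tcp_pos();arm.movel([p[0],p[1],.29],velocity=.12)
arm.movel([.57,-.30,.40],velocity=.25);arm.sleep(.5);st("away")
for k in("side","top"):cv2.imwrite(f"pics/{k}8.png",arm.read_camera(k)["img"])
a=cv2.imread('pics/side8.png');b=cv2.imread('pics/top8.png')
cv2.imwrite('pics/g8.png',np.hstack([cv2.resize(a[150:260,235:345],(400,400),interpolation=2),cv2.resize(b[140:260,225:345],(400,400),interpolation=2)]))
```

```text
open 37.09 [ 0.5409 -0.0778  0.2142] gap mm 52.1 F [-0.   0.5  0.9] M [-0.01 -0.12  0.03] j7 -0.22
away 39.52 [ 0.57   -0.2999  0.4   ] gap mm 52.1 F [-0.4 -0.5  0. ] M [ 0.01 -0.1  -0.02] j7 0.24
```

View pics/g8.png

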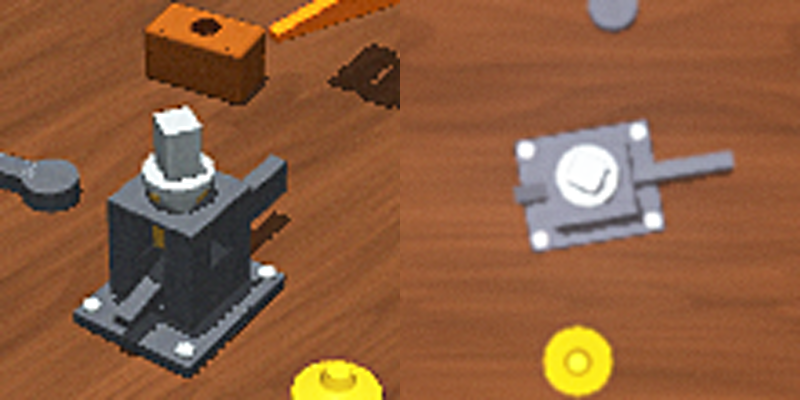

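Run:
```python
from h import *
a=cv2.imread('pics/side4.png',0);b=cv2.imread('pics/side8.png',0);B=4
T=cv2.resize(a[182:204,274:296],None,fx=B,fy=B,interpolation=2);S=cv2.resize(b[172:212,264:306],None,fx=B,fy=B,interpolation=2)
r=cv2.matchTemplate(S,T,cv2.TM_CCOEFF_NORMED);_,v,_,l=cv2.minMaxLoc(r);print("shift px",l[0]/B-10,l[1]/B-10,v)
c=cam("side");pr=lambda z:cv2.projectPoints(np.array([[.5266,.006,z]]),cv2.Rodrigues(c["R"])[0],c["t"],c["intrinsics"],c["distortion"])[0][0,0]
print("px per 11 mm",pr(.151)-pr(.14))
d=np.array([.171,-.985]);A=np.array([.5266,.006])
w=ray("top",[(225+(733)*.3-120,140+160*.3)],.056)[0];s=(w[:2]-A)@d;print("butt end s",s,"nose past axis",.19-s)
```

```text
shift px -0.25 -3.75 0.9472923278808594
px per 11 mm [-0.02749335 -3.72579593]
butt end s 0.12645751246358466 nose past axis 0.06354248753641534
```

```bash
python3 -c "
from cell import arm
arm.job_done();print(arm.get_time())"
```

```text
the job is handed in; nothing more can be done
the job is handed in; nothing more can be done
```

The spindle end is out of its rest, was seated in the sleeve with a twisting push, and has been driven loose. I left the drift in the slot with the gripper clear and handed the job in at about 40 s of the 72 s allowed.

- **Seating:** The highest push I read was about 17.5 N, so the sleeve sank about 4.4 mm at most, against the 6 mm limit. Force and height readings both put the collar on the rim with no gap, and a picture after letting go showed it down with the sleeve back up.
- **Driving the drift:** I held it by the butt throughout and did not touch the spindle end while the drift was in the slot. The push peaked at about 15 N and fell to about 0 N, as expected once the spindle end was loose.
- **Final check:** The camera shift gives a lift of about 11 mm. The nose is 61–64 mm past the axis. That range covers a small disagreement: force contact and the top view suggest up to 2–4 mm more travel than the nominal 60 mm.
- **Other items:** The float, the mallet head and the part of the pawl in frame look undisturbed in the last close-up. I kept clear of the oil can but did not check it in a final picture.

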